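Hold the junction box cover over its screw holes

ROBOT

A 6-joint arm with a two-finger parallel gripper is mounted at the origin on a cart in front of the work surface, level with it; the furniture and walls round the work are solid. World frame = base frame: x ahead of the robot, y to its left, z up, the work surface at z = 0. Lengths are in m, angles in rad, forces in N, time in s.
With the tool pointing down it reaches from about 0.35 to 0.85 m from the base axis. Payload 8.1 kg.
Tool frame: the origin (TCP) lies at the very end of the fingers, on their centre line; the grasp point (between the pads) lies 19 mm behind it; z points along the fingers, x is the direction in which the jaws open and shut, and the axes are right-handed (so a half turn about z gives the same grasp; the last joint's range is limited). The gripper opens to 93 mm and grips with 3 to 60 N. Pads are 15 mm wide; open, the fingers measure 128 mm over their backs; the gripper's body (75 mm by 188 mm) begins 65 mm behind the grasp point.
Start: joints at [1.225, 0.13, 1.488, -0, 1.523, -0.085], TCP at [0.155, 0.58, 0.219] pointing down, gripper open.
Joint ranges: [-2.96, 2.96], [-0.89, 2.26], [0.02, 2.5], [-1.34, 4.48], [0, 2.73], [-2.66, 2.66]. Speed limits (rad/s): [2.39, 2.39, 2.79, 3.14, 3.14, 3.14].

INTERFACE

Orientations are given as a rotation vector (axis times angle).
In Python, from plant import robot gives the robot as it stands. The module is installed in compiled form; this text tells all that it offers.
- The arm moves only by the tool jog_arm, never from a script. Its argument "commands" is one flat list of numbers, 5 for each row, row after row: the gripper's target within -1 to 1 (shut at 1, half-way at 0, fully open at -1), then the shift along the tool's x, y, z in m, then the turn about the tool's z in degrees. A call has 1 to 20 rows; each row shifts and turns the commanded pose from where the row before left it, along the tool's axes as they then stand; what a row does not reach is not made up. A row lasts 1/12 s, in which the tool goes at most 41.7 mm and 7.16 degrees, less where a joint would pass 70% of its speed; a pose out of reach is approached as far as the arm can. A call is refused whole if a number of a shift passes 0.0417 or a number of a turn 7.16, either way. A call with a gripper value outside its range is refused whole. The fingers move at their own pace and stop on an object; "grip_force" is the grip in N (left out, the last holds). Time passes only in rows, so rows that do not move let the fingers close. It gives the time, the measured TCP pose, the force and the opening at its end, in the units of the state.
- robot.read_state(): the state, without advancing time (a new reading comes with each control period).
- robot.read_camera(name): name is "side" or "top"; returns a dict with "img" (420x560x3 uint8, blue, green, red), "vfov" (degrees; the focal length in pixels is half the picture's height over the tangent of half this angle, whatever the lens; pixels are square), "cx", "cy" (the principal point, pixels), "extrinsics" (4x4, takes a point from world to camera coordinates). Camera axes: x right, y down, z forward; pixel columns grow to the right and rows downward; lengths in m; the calibration is good to about 2 mm. A picture is of the moment at which its call begins. There is no depth.
- robot.close_job(): hands the job in, once; it reports no verdict.
Trained networks look in a picture, given as the dict that the camera call returned (one of the last four; its "shot" number tells which), for a name from the list of things; names that differ only in an ending like _2 or _b are one class to them, and where a whole thing is asked for, a point or a joint stands for the part that bears it (a point fixed in the world has none). Each returns a list of dicts, best first, with "score" (0 to 1); they miss things now and then, are a little off and sometimes report something else, mostly with a low value. They report only what shows in the picture. A call takes as long as a camera call. They do not tell look-alikes from the thing itself.
- robot.recognise(thing, picture): "box" ([centre column, centre row, width, height] as shares, 0 to 1, of the picture: columns of its width, rows of its height, round what is visible of it).
- robot.pinpoint(thing, picture): "position" ([row, column] as shares, 0 to 1, of the picture: columns of its width, rows of its height: a listed point, or the origin of a listed thing).
The state is a dict: "t": time; "q": joint angles; "dq": joint speeds; "joint_torque": joint torques, N m; "tool_pos": TCP position; "orientation": TCP orientation; "force": force on the tool from outside, world axes, zero at the start; "wrist_torque": the same for the moment, N m; "opening": finger opening in m.
Only numpy, scipy, OpenCV 4.12 (cv2) and the standard library are available. Lean on these libraries where they do the work, as an engineer would, in place of code of your own. Each camera call takes 0.05 s, during which the arm holds its last target.

TASK

Take the aluminium cover by its handle, lift it up and off the two hooks, and hold it level over the open blue junction box, its four holes in line with the box's four threaded holes (either way round), hovering about a centimetre above the rim so that a fitter can start the screws. The cover must not touch the box, and the other things on the bench stay where they are. Finish while still holding the cover there: do not lower it or let it go.

Things in the scene. Friction and masses are not known exactly. Their poses are not given: they have to be found in the camera images.
- cover_grip (a point): centre of the bar of the cover's black bow handle. The bar is 12 mm wide (along x), 12 mm high, 130 mm long along y, on legs at y = +-60 mm, 50 mm clear above the plate; 62 mm from this point down to the plate's underside. z up. At the start the cover hangs level by the bar on two hooks, which pass under it about 42 mm either side of this point; between them it is free to grip.
- cover: the cover: bright aluminium plate 100x150x6 mm (x, y, z) with four 12 mm screw holes near its corners and a black bow handle on top; loose, 0.24 to 0.5 kg, evenly balanced. Origin: middle of the underside; y along the handle bar, z up. It is the same after a half turn about z: either way round fits the box.
- rack: fixed stand: dark steel foot 165x125x8 mm, x = -45 to +120 mm, two posts 134 mm high at x = 98, y = +-42 mm. From each a steel hook 8 mm thick, its top 126 mm above the worktop, runs to -x and ends in an upturned red tip. Origin on the worktop about below the handle bar; -x is the way off the hooks.
- hook_tips (a point): midway between the two upturned hook tips (y = +-42 mm from here), at their top, 144 mm above the worktop, 28 mm to -x of the rack's origin. Axes as the rack. To come off, the handle bar must rise 18 mm or more, but under 40 mm or the plate hits the hooks from below, until the whole plate has moved about 100 mm to -x.
- box_rim (a point): the junction box: blue open metal box 100x150 mm (x, y), rim 60 mm above the worktop, fixed to the worktop, with a black cable gland on its +y side and four threaded 8 mm holes with brass rings in the rim's corners. This point is the centre of the opening, level with the rim; z up.
- cover_hole0 (a point): centre of a cover hole on the plate's underside, at x = 38, y = 62 mm from the plate's middle, 62 mm below the bar's centre
- cover_hole1 (a point): centre of a cover hole on the plate's underside, at x = 38, y = -62 mm from the plate's middle, 62 mm below the bar's centre
- cover_hole2 (a point): centre of a cover hole on the plate's underside, at x = -38, y = -62 mm from the plate's middle, 62 mm below the bar's centre
- cover_hole3 (a point): centre of a cover hole on the plate's underside, at x = -38, y = 62 mm from the plate's middle, 62 mm below the bar's centre
- box_hole0 (a point): mouth of a threaded hole in the box rim, at x = 38, y = 62 mm from the middle of the box
- box_hole1 (a point): mouth of a threaded hole in the box rim, at x = 38, y = -62 mm from the middle of the box
- box_hole2 (a point): mouth of a threaded hole in the box rim, at x = -38, y = -62 mm from the middle of the box
- box_hole3 (a point): mouth of a threaded hole in the box rim, at x = -38, y = 62 mm from the middle of the box
- caliper_c (a point): digital caliper, 70x232x18 mm, lying flat; loose bystander, this point half-way up it
- hex_key_c (a point): dark L-shaped hex key, 32x92x6 mm, lying flat; loose bystander, this point half-way up it
- screw_bin_c (a point): yellow open bin of screws, 107x71x50 mm; loose bystander, this point half-way up it
- tape_measure_c (a point): yellow tape measure, 34x85x63 mm; loose bystander, this point half-way up it
- torch_c (a point): black pocket torch, 31x105x31 mm; loose bystander, this point half-way up it
Not all that is in view belongs to the job. Of the things like the cover, leave any that is green; of the rest the larger one is meant.

How it is judged:
By the outcome, as a careful person would: the job done as asked, in the order asked, and still so for the second after the job is handed in, while the arm keeps its last pose, push and grip.
It also fails if it takes over 51 s, if anything falls off the work surface, if the arm or the gripper's body presses on something with over 40 N, if the wrist force passes 120 N, or if a joint passes its speed limit or range.

## Working session

There is one attempt and no reset: what is moved stays moved. The work goes in short steps, Python scripts to look and compute and a tool call to move; the robot and the scene stay as the last step left them, time stands still between calls to the robot, and variables do not carry over. Pictures are saved under pics/ and viewed, and the job is handed in when it is done.

Besides the shell and the picture viewer there is one more tool, called in YAML: its name, and indented under it one key for each argument. jog_arm: Moves the arm, as the interface text tells. Its arguments: {"type":"object","properties":{"commands":{"type":"array"},"grip_force":{"type":"number"}},"required":["commands"]}

```bash
mkdir -p pics; ls; python3 - <<'E'
from plant import robot
import cv2,pickle
s=robot.read_state();print(s)
for n in("side","top"):
    p=robot.read_camera(n);pickle.dump(p,open(f"{n}0.pkl","wb"))
    cv2.imwrite(f"pics/{n}0.png",p["img"])
    print(n,p["vfov"],p["cx"],p["cy"],p["extrinsics"].round(4).tolist() if hasattr(p["extrinsics"],'round') else p["extrinsics"], p.keys())
    for th in("cover_grip","cover","hook_tips","rack","box_rim","cover_hole0","cover_hole2","box_hole0","box_hole1","box_hole2","box_hole3"):
        r=robot.pinpoint(th,p);print(th,[(round(d["position"][1]*560,1),round(d["position"][0]*420,1),round(d["score"],2)) for d in r[:4]])
print(robot.read_state()["t"])
E
```

```text
pics
{'t': 0.0, 'q': array([ 1.22460356e+00,  1.31189293e-01,  1.48926438e+00, -2.56344759e-05,
        1.52302626e+00, -8.54171043e-02]), 'dq': array([-3.66814941e-04,  3.68289421e-04,  5.52243105e-04,  6.48400240e-06,
       -3.79631431e-04, -1.40322989e-04]), 'joint_torque': array([-1.16245898e-03, -5.59836924e+01, -4.91764820e+01,  7.66250677e-02,
        3.49931500e-02, -2.02361502e-04]), 'tool_pos': array([0.1544985 , 0.57916799, 0.21757885]), 'orientation': array([ 2.49058756e+00,  1.91312376e+00, -2.47398554e-03]), 'force': array([ 0.07475077, -0.99502902,  0.80627714]), 'wrist_torque': array([ 0.00395875, -0.01241933, -0.00889977]), 'opening': 0.09274605968625656}
side 46.72345274158879 282.5250845347082 210.74153339767435 [[-0.9231, -0.3836, -0.0273, 0.4272], [-0.1361, 0.3923, -0.9097, 0.226], [0.3596, -0.8361, -0.4143, 1.765], [0.0, 0.0, 0.0, 1.0]] dict_keys(['img', 'vfov', 'cx', 'cy', 'extrinsics', 'shot'])
cover_grip [(278.0, 196.8, 0.91), (340.5, 184.8, 0.55), (318.9, 209.1, 0.49)]
cover [(277.3, 210.3, 0.84), (338.2, 190.8, 0.59), (320.1, 219.8, 0.51), (183.2, 288.6, 0
[... 1089 characters left out ...]
0.88)]
hook_tips [(317.7, 201.0, 0.88)]
rack [(309.8, 196.0, 0.93)]
box_rim [(175.8, 184.8, 0.64)]
cover_hole0 [(290.4, 198.8, 0.97), (339.7, 250.3, 0.97), (447.8, 248.9, 0.96), (350.9, 228.3, 0.94)]
cover_hole2 [(290.4, 198.8, 0.97), (339.7, 250.3, 0.97), (447.8, 248.9, 0.96), (350.9, 228.3, 0.94)]
box_hole0 [(155.0, 194.1, 0.95), (195.6, 189.8, 0.88), (157.0, 170.9, 0.78), (193.7, 170.1, 0.58)]
box_hole1 [(155.0, 194.1, 0.95), (195.6, 189.8, 0.88), (157.0, 170.9, 0.78), (193.7, 170.1, 0.58)]
box_hole2 [(155.0, 194.1, 0.95), (195.6, 189.8, 0.88), (157.0, 170.9, 0.78), (193.7, 170.1, 0.58)]
box_hole3 [(155.0, 194.1, 0.95), (195.6, 189.8, 0.88), (157.0, 170.9, 0.78), (193.7, 170.1, 0.58)]
1.2
```

```bash
python3 - <<'E'
import cv2,pickle
for n,(x0,y0,w,h) in(("side",(150,140,260,195)),("top",(110,110,360,180))):
    im=pickle.load(open(f"{n}0.pkl","rb"))["img"]
    f=800/w
    cv2.imwrite(f"pics/{n}0z.png",cv2.resize(im[y0:y0+h,x0:x0+w],None,fx=f,fy=f,interpolation=cv2.INTER_CUBIC)); print(n,f)
E
```

```text
side 3.076923076923077
top 2.2222222222222223
```

View pics/side0.png

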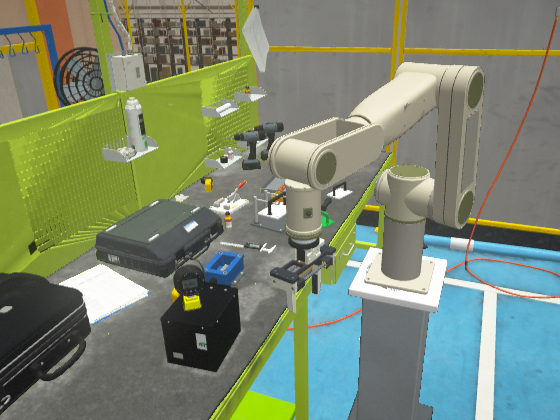

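View pics/top0.png

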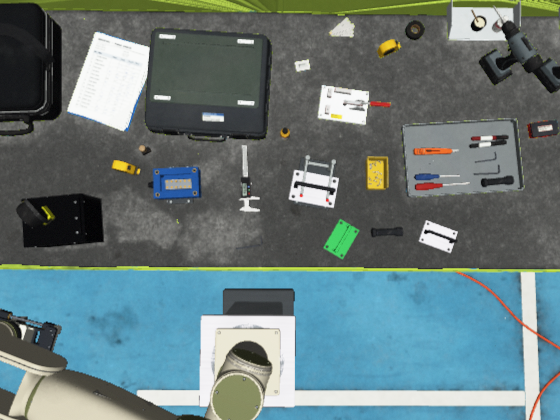

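```bash
ls pics
```

```text
side0.png
side0z.png
top0.png
top0z.png
```

View pics/side0z.png

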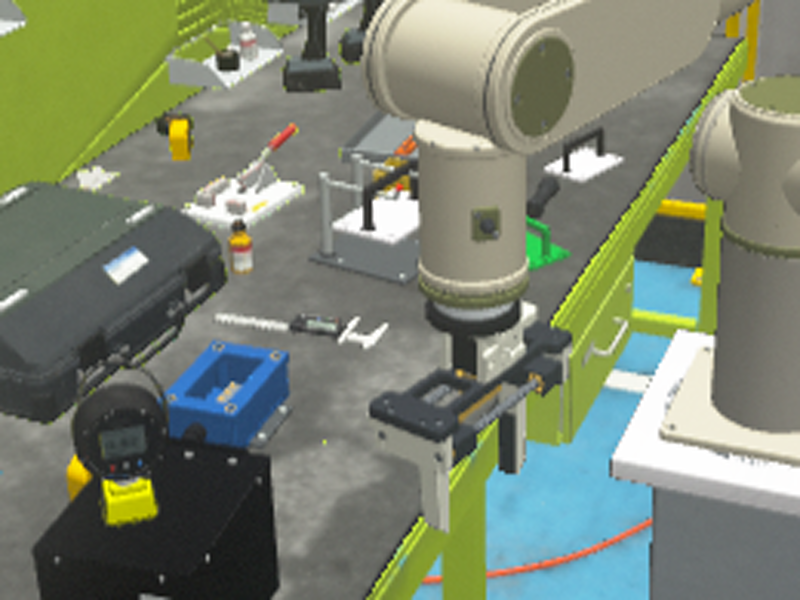

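View pics/top0z.png

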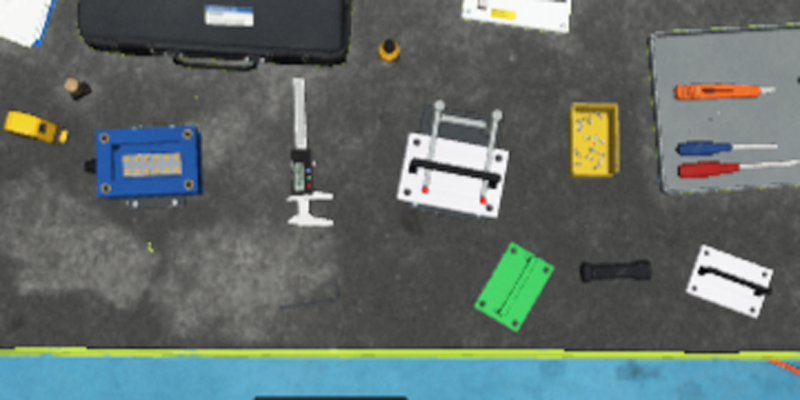

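```bash
cat > h.py <<'E'
import numpy as np,cv2,pickle
def K(p):
    f=p["img"].shape[0]/2/np.tan(np.radians(p["vfov"])/2)
    return np.array([[f,0,p["cx"]],[0,f,p["cy"]],[0,0,1]])
def back(p,uv,z):
    E=np.asarray(p["extrinsics"]);R,t=E[:3,:3],E[:3,3]
    c=-R.T@t; d=R.T@np.linalg.solve(K(p),[uv[0],uv[1],1])
    return c+d*(z-c[2])/d[2]
def proj(p,X):
    E=np.asarray(p["extrinsics"]);X=np.atleast_2d(X)
    q=(E[:3,:3]@X.T+E[:3,3:4]); q=K(p)@q
    return (q[:2]/q[2]).T
def fit(model,pts):
    """2D rigid: world = R(th) m + c"""
    m=np.array(model)[:,:2];w=np.array(pts)[:,:2]
    a=m-m.mean(0);b=w-w.mean(0)
    th=np.arctan2((a[:,0]*b[:,1]-a[:,1]*b[:,0]).sum(),(a*b).sum())
    R=np.array([[np.cos(th),-np.sin(th)],[np.sin(th),np.cos(th)]])
    c=w.mean(0)-R@m.mean(0); res=w-(m@R.T+c)
    return th,c,res
def blob(im,uv,r=5):
    g=cv2.cvtColor(im,cv2.COLOR_BGR2GRAY).astype(float)
    u,v=np.round(uv).astype(int);pa=g[v-r:v+r+1,u-r:u+r+1]
    bg=np.median(pa);w=np.clip(bg-pa-15,0,None)
    yy,xx=np.mgrid[v-r:v+r+1,u-r:u+r+1]
    w=w*(np.hypot(xx-uv[0],yy-uv[1])<r-.5)
    return np.array([(w*xx).sum(),(w*yy).sum()])/w.sum()
E
python3 - <<'E'
from h import *
from plant import robot
p=robot.read_camera("top");s=robot.read_camera("side")
pickle.dump(p,open("top1.pkl","wb"));
im=p["img"]
for th in("cover_hole0","box_hole0"):
    print(th,[(round(d["position"][1]*560,1),round(d["position"][0]*420,1),round(d["score"],2)) for d in robot.pinpoint(th,p)])
for nm,x0,y0,w,h in (("cov",280,150,70,65),("box",140,150,70,65)):
    cv2.imwrite(f"pics/z{nm}.png",cv2.resize(im[y0:y0+h,x0:x0+w],None,fx=9,fy=9,interpolation=cv2.INTER_NEAREST))
E
```

```text
cover_hole0 [(351.7, 229.3, 0.95), (422.5, 242.0, 0.94), (293.3, 173.9, 0.88), (446.6, 248.6, 0.88), (340.9, 252.3, 0.86), (452.9, 230.9, 0.83), (291.5, 197.1, 0.78), (342.5, 220.9, 0.71), (329.0, 243.8, 0.68), (427.2, 224.8, 0.57), (330.6, 203.7, 0.56), (335.0, 182.8, 0.55)]
box_hole0 [(155.1, 193.0, 0.95), (196.0, 193.8, 0.91), (156.0, 172.3, 0.86), (193.8, 170.7, 0.65)]
```

```bash
ls pics
```

```text
side0.png
side0z.png
top0.png
top0z.png
zbox.png
zcov.png
```

View pics/zcov.png

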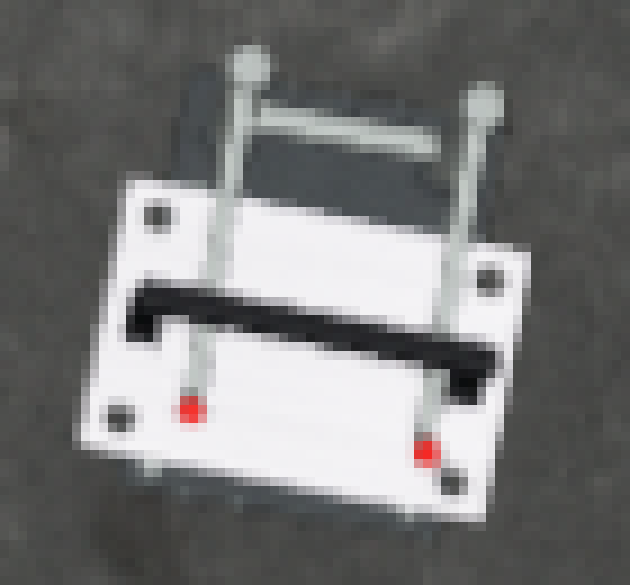

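View pics/zbox.png

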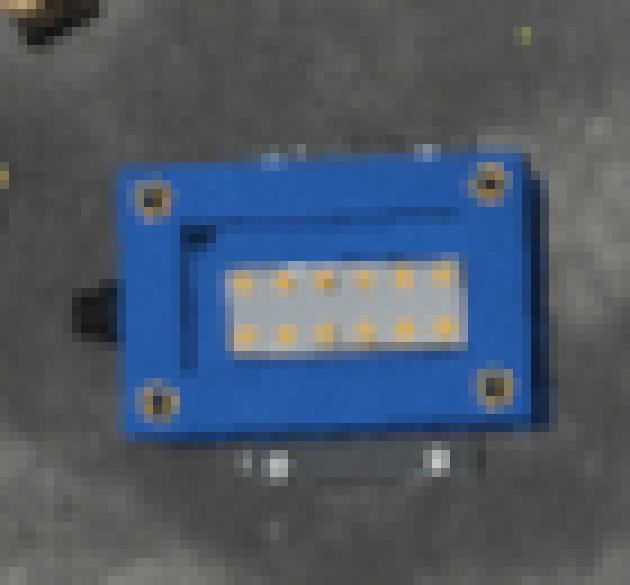

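```bash
python3 - <<'E'
from h import *
p=pickle.load(open("top1.pkl","rb"));s=pickle.load(open("side0.pkl","rb"))
M=[(.038,.062),(.038,-.062),(-.038,-.062),(-.038,.062)]
C=[(296.9,173.5),(333.9,180.6),(329.7,203.2),(292.7,195.9)]
B=[(156.5,171.6),(193.9,169.9),(194.5,192.5),(157.1,194.3)]
for n,P,z in(("cover",C,.076),("box",B,.06)):
    P=[blob(p["img"],q,4) for q in P] if n=="cover" else P
    print(np.round(P,1).tolist())
    W=[back(p,q,z) for q in P];th,c,res=fit(M,W)
    print(n,np.degrees(th),c,(res*1000).round(1).tolist(), np.hypot(*c), np.degrees(np.arctan2(c[1],c[0])))
    if n=="cover":
        g=np.array([*c,.132]);print("grip proj",proj(p,g),proj(s,g))
        # tips
        for q in((190,410),(426,453)):
            print("tip",back(p,(280+q[0]/9-.5,150+q[1]/9-.5),.144))
    else: print(proj(s,[*c,.06]))
for n,uv,z in(("caliper",(245,180),.009),("torch",(387,232),.015),("hexkey",(250,244),.003),("green",(341,239),.0),("tape",(125,166),.03)):
    print(n,back(p,uv,z).round(3))
from scipy.spatial.transform import Rotation as R
print(R.from_rotvec([2.49058756e+00,1.91312376e+00, -2.47398554e-03]).as_matrix().round(3))
E
```

```text
[[297.1, 173.6], [333.9, 180.8], [329.4, 202.8], [292.8, 196.0]]
cover -10.520827070292132 [ 0.57262173 -0.21514665] [[-0.2, -0.2], [-0.4, -0.2], [0.8, 0.7], [-0.3, -0.3]] 0.6117055891889661 -20.59231033467688
grip proj [[314.59627282 186.08234965]] [[277.31300526 197.66841902]]
tip [ 0.54218724 -0.17019966  0.144     ]
tip [ 0.52775333 -0.25287357  0.144     ]
[[156.5, 171.6], [193.9, 169.9], [194.5, 192.5], [157.1, 194.3]]
box 3.1676704142062966 [0.59158498 0.24240999] [[0.0, 0.0], [0.0, -0.2], [0.1, 0.2], [-0.1, -0.0]] 0.6393241682591846 22.282032991800033
[[223.21564933 262.42119899]]
caliper [0.608 0.016 0.009]
torch [ 0.432 -0.472  0.015]
hexkey [ 0.388 -0.004  0.003]
green [ 0.407 -0.316  0.   ]
tape [0.649 0.422 0.03 ]
[[ 0.258  0.966 -0.001]
 [ 0.966 -0.258 -0.002]
 [-0.002 -0.    -1.   ]]
```

jog_arm:
  commands: [-1,0,0,-0.004,7.1,-1,0,0,-0.004,7.1,-1,0,0,-0.004,7.1,-1,0,0,-0.004,7.1,-1,0,0,-0.004,7.1,-1,0,0,-0.004,7.1,-1,0,0,-0.004,7.1,-1,0,0,-0.004,7.1,-1,0,0,-0.004,7.1,-1,0,0,-0.004,7.1,-1,0,0,-0.004,7.1,-1,0,0,-0.004,7.1]

```text
t: 2.4
tool_pos: [0.1547, 0.5797, 0.2668]
orientation: [3.128, -0.287, 0.0]
force: [-0.2, -0.3, -0.2]
opening: 0.0926
```

jog_arm:
  commands: [-1,0.0225,0.0285,0,0,-1,0.0225,0.0285,0,0,-1,0.0225,0.0285,0,0,-1,0.0225,0.0285,0,0,-1,0.0225,0.0285,0,0,-1,0.0225,0.0285,0,0,-1,0.0225,0.0285,0,0,-1,0.0225,0.0285,0,0,-1,0.0225,0.0285,0,0,-1,0.0225,0.0285,0,0,-1,0.0225,0.0285,0,0,-1,0.0225,0.0285,0,0,-1,0.0225,0.0285,0,0,-1,0.0225,0.0285,0,0,-1,0.0225,0.0285,0,0,-1,0.0225,0.0285,0,0,-1,0.0225,0.0285,0,0,-1,0.0225,0.0285,0,0,-1,0.0225,0.0285,0,0,-1,0,0,0,0]

```text
t: 4.07
tool_pos: [0.4817, -0.0337, 0.2662]
orientation: [3.127, -0.284, 0.0]
force: [-0.3, 0.2, -0.1]
opening: 0.093
```

jog_arm:
  commands: [-1,0.0204,0.027,0,0,-1,0.0204,0.027,0,0,-1,0.0204,0.027,0,0,-1,0.0204,0.027,0,0,-1,0.0204,0.027,0,0,-1,0.0204,0.027,0,0,-0.3,0,0,0.02,0,-0.3,0,0,0.02,0,-0.3,0,0,0.02,0,-0.3,0,0,0.02,0,-0.3,0,0,0.02,0,-0.3,0,0,0.012,0,-0.3,0,0,0,0,-0.3,0,0,0,0]

```text
t: 5.23
tool_pos: [0.5718, -0.2093, 0.1544]
orientation: [-3.129, 0.277, 0.002]
force: [-0.3, -0.3, -0.2]
opening: 0.0605
```

```bash
python3 - <<'E'
from h import *
from plant import robot
for n in("side","top"):
    p=robot.read_camera(n);pickle.dump(p,open(f"{n}2.pkl","wb"))
    x0,y0,w,h=((230,150,110,90) if n=="side" else (270,140,110,90))
    cv2.imwrite(f"pics/{n}2z.png",cv2.resize(p["img"][y0:y0+h,x0:x0+w],None,fx=6.5,fy=6.5,interpolation=cv2.INTER_CUBIC))
s=robot.read_state();print(s["tool_pos"],s["orientation"],s["opening"])
E
```

```text
[ 0.57297646 -0.20989917  0.15639189] [ 3.12855157 -0.27744839  0.00337529] 0.06047521388879903
```

View pics/side2z.png

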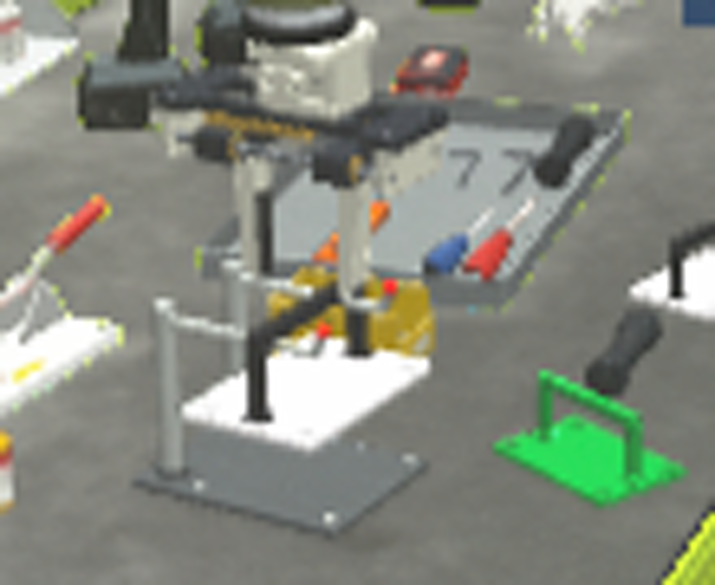

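View pics/top2z.png

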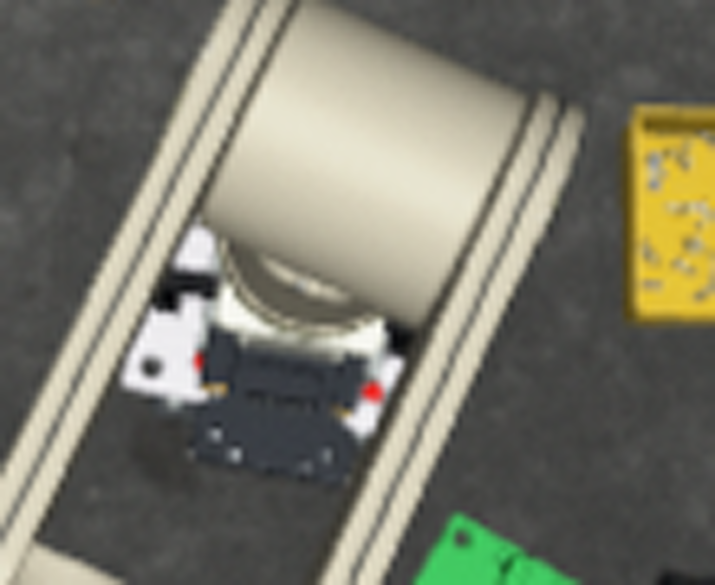

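jog_arm:
  commands: [-0.3,0.001,0.0054,0,0.3,-0.3,0,0,0.008,0,-0.3,0,0,0.008,0,-0.3,0,0,0.008,0,-0.3,0,0,0.008,0,-0.3,0,0,0.008,0,-0.3,0,0,0.002,0,-0.3,0,0,0,0,-0.3,0,0,0,0]

```text
t: 6.08
tool_pos: [0.5721, -0.215, 0.1124]
orientation: [-3.128, 0.286, 0.001]
force: [0.2, -0.8, -0.6]
opening: 0.0604
```

```bash
python3 - <<'E'
from plant import robot
s=robot.read_state();print(s["tool_pos"],s["orientation"],s["opening"],s["force"])
E
```

```text
[ 0.57205847 -0.21500317  0.1124164 ] [-3.12842719e+00  2.85706220e-01  6.85659329e-04] 0.0604493797389773 [ 0.2036068  -0.79295028 -0.63375624]
```

jog_arm:
  commands: [1,0,0,0,0,1,0,0,0,0,1,0,0,0,0,1,0,0,0,0,1,0,0,0,0,1,0,0,0,0,1,0,0,0,0,1,0,0,0,0,1,0,0,0,0,1,0,0,0,0]
  grip_force: 50

```text
t: 6.92
tool_pos: [0.5724, -0.2152, 0.1128]
orientation: [3.128, -0.286, 0.001]
force: [1.0, 0.1, 0.0]
opening: 0.0117
```

jog_arm:
  commands: [1,0,0,-0.002,0,1,0,0,-0.003,0,1,0,0,-0.003,0,1,0,0,-0.003,0,1,0,0,-0.003,0,1,0,0,-0.003,0,1,0,0,-0.003,0,1,0,0,-0.003,0,1,0,0,-0.003,0,1,0,0,-0.003,0,1,0,0,0,0,1,0,0,0,0,1,0,0,0,0]

```text
t: 8.0
tool_pos: [0.5721, -0.2151, 0.1415]
orientation: [-3.129, 0.286, 0.0]
force: [-0.2, 0.0, -1.8]
opening: 0.0112
```

```bash
python3 - <<'E'
from h import *
from plant import robot
for n in("side",):
    p=robot.read_camera(n);pickle.dump(p,open(f"{n}3.pkl","wb"))
    x0,y0,w,h=((230,150,110,90) if n=="side" else (270,140,110,90))
    cv2.imwrite(f"pics/{n}3z.png",cv2.resize(p["img"][y0:y0+h,x0:x0+w],None,fx=6.5,fy=6.5,interpolation=cv2.INTER_CUBIC))
s=robot.read_state();print(s["tool_pos"],s["orientation"],s["opening"],s["force"],s["wrist_torque"])
E
```

```text
[ 0.57201089 -0.21505022  0.14138261] [-3.12840182e+00  2.85944849e-01  5.34421241e-04] 0.011627473452964075 [ 0.33455002  0.15923596 -2.94447194] [-0.08978772  0.08189906 -0.01192391]
```

View pics/side3z.png

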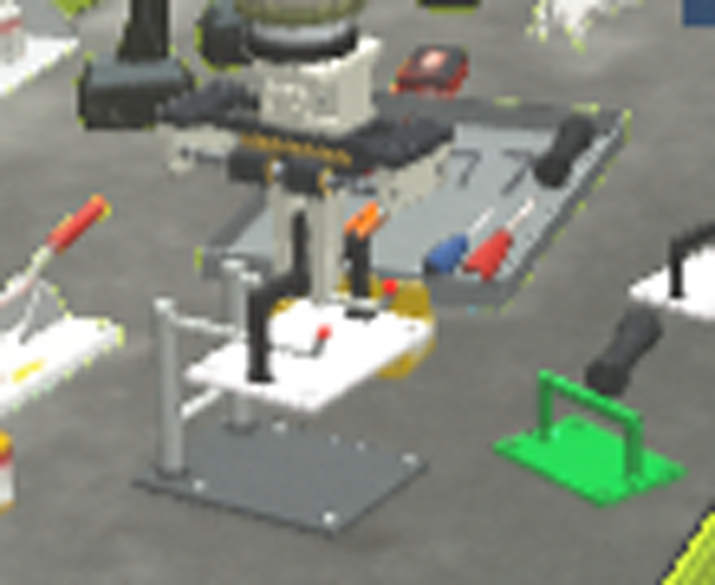

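jog_arm:
  commands: [1,-0.005,0,0,0,1,-0.01,0,0,0,1,-0.01,0,0,0,1,-0.01,0,0,0,1,-0.01,0,0,0,1,-0.01,0,0,0,1,-0.01,0,0,0,1,-0.01,0,0,0,1,-0.01,0,0,0,1,-0.01,0,0,0,1,-0.01,0,0,0,1,-0.01,0,0,0,1,-0.005,0,0,0,1,0,0,0,0,1,0,0,0,0]

```text
t: 9.3
tool_pos: [0.4542, -0.1934, 0.1418]
orientation: [3.128, -0.286, 0.001]
force: [-0.0, -0.8, -3.5]
opening: 0.0116
```

```bash
python3 - <<'E'
from h import *
from plant import robot
for n in("side","top"):
    p=robot.read_camera(n);pickle.dump(p,open(f"{n}4.pkl","wb"))
    x0,y0,w,h=((230,150,110,90) if n=="side" else (270,150,110,90))
    cv2.imwrite(f"pics/{n}4z.png",cv2.resize(p["img"][y0:y0+h,x0:x0+w],None,fx=6.5,fy=6.5,interpolation=cv2.INTER_CUBIC))
s=robot.read_state();print(s["tool_pos"],s["orientation"],s["opening"],s["force"],s["wrist_torque"])
E
```

```text
[ 0.45454765 -0.1934887   0.14178491] [ 3.12839250e+00 -2.85839725e-01  8.26298992e-04] 0.01146051969615137 [ 0.68045774  0.56565753 -2.54061169] [-0.03008061  0.07108609 -0.02948837]
```

View pics/side4z.png

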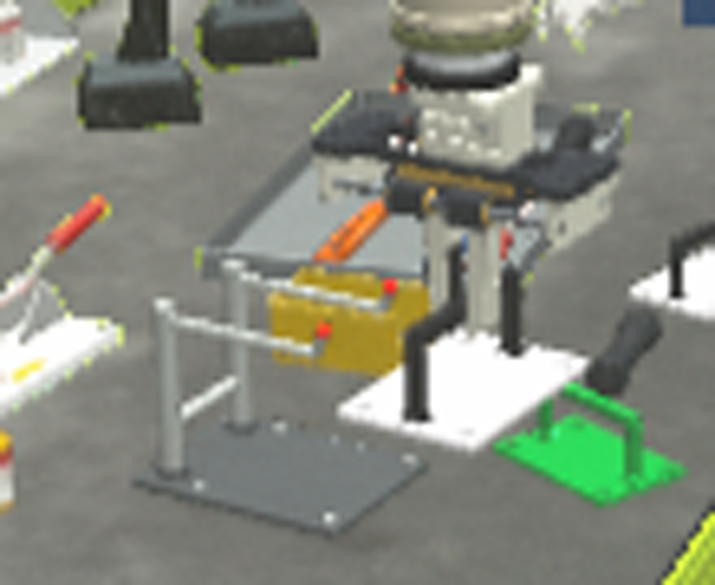

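View pics/top4z.png

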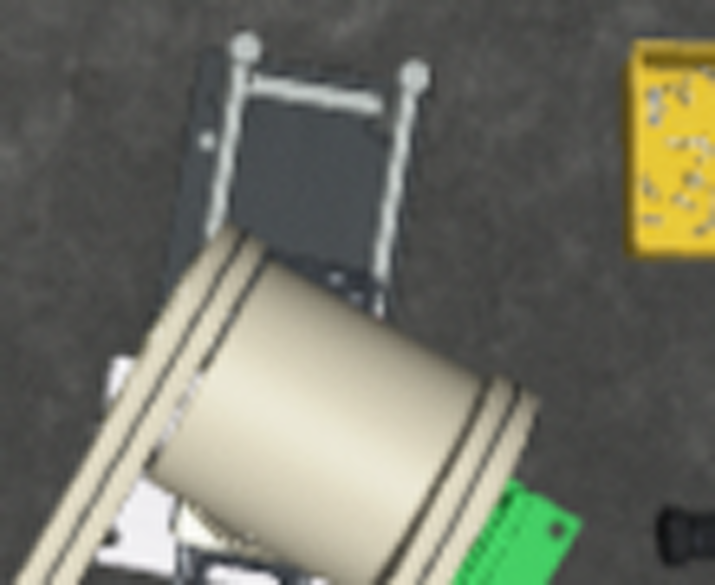

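jog_arm:
  commands: [1,0,0,-0.005,0,1,0,0,-0.01,0,1,0,-0.005,-0.01,0,1,0,-0.01,-0.01,0,1,0,-0.01,-0.01,0,1,0,-0.01,-0.01,0,1,0,-0.01,-0.01,-1,1,0,-0.015,-0.01,-2,1,0,-0.015,-0.005,-2,1,0,-0.015,0,-2,1,0,-0.015,0,-2,1,0,-0.015,0,-2,1,0,-0.015,0,-1.6,1,0,-0.01,0,-1,1,0,-0.01,0,0,1,0,-0.005,0,0,1,0,0,0,0]

```text
t: 10.82
tool_pos: [0.468, -0.0335, 0.2219]
orientation: [-3.14, -0.088, -0.0]
force: [-0.1, -0.4, -3.5]
opening: 0.0114
```

```bash
cat > st.py <<'E'
import numpy as np
from plant import robot
def st(T=(.5916,.2424),H=3.17):
    s=robot.read_state();o=s["orientation"];h=2*np.arctan2(o[1],o[0])
    h=(h+np.pi)%(2*np.pi)-np.pi
    d=np.array(T)-s["tool_pos"][:2]
    print(s["t"],s["tool_pos"].round(4),"head",np.degrees(h).round(2),"tilt",o.round(4),"F",s["force"].round(2),"Tq",s["wrist_torque"].round(3),"op",s["opening"].round(4))
    print("tool dx %.4f dy %.4f turn %.2f"%(d@[np.cos(h),np.sin(h)],d@[np.sin(h),-np.cos(h)],np.degrees(h)-H))
if __name__=="__main__": st()
E
python3 st.py
```

```text
Traceback (most recent call last):
  File "st.py", line 9, in <module>
    if __name__=="__main__": st()
                             ~~^^
  File "st.py", line 7, in st
    print(s["t"],s["tool_pos"].round(4),"head",np.degrees(h).round(2),"tilt",o.round(4),"F",s["force"].round(2),"Tq",s["wrist_torque"].round(3),"op",s["opening"].round(4))
                                                                                                                                                     ^^^^^^^^^^^^^^^^^^
AttributeError: 'float' object has no attribute 'round'
```

jog_arm:
  commands: [1,0.005,-0.01,0,0,1,0.01,-0.02,0,0,1,0.01,-0.02,0,0,1,0.01,-0.02,0,0,1,0.01,-0.02,0,0,1,0.01,-0.02,0,0,1,0.01,-0.02,0,0,1,0.01,-0.02,0,0,1,0.01,-0.02,0,0,1,0.01,-0.02,0,0,1,0.01,-0.02,0,0,1,0.01,-0.02,0,0,1,0.01,-0.02,0,0,1,0.005,-0.01,0,0,1,0.006,-0.006,0,0,1,0.003,-0.002,0,0,1,0,0,0,0,1,0,0,0,0]

```text
t: 12.32
tool_pos: [0.5922, 0.2397, 0.2216]
orientation: [3.14, 0.085, -0.001]
force: [-0.0, -0.2, -2.4]
opening: 0.0115
```

```bash
sed -i 's/s\["opening"\].round(4)/round(s["opening"],4)/' st.py; python3 st.py; python3 - <<'E'
from h import *
from plant import robot
for n in("side","top"):
    p=robot.read_camera(n);pickle.dump(p,open(f"{n}5.pkl","wb"))
    x0,y0,w,h=((170,180,120,95) if n=="side" else (120,130,120,95))
    cv2.imwrite(f"pics/{n}5z.png",cv2.resize(p["img"][y0:y0+h,x0:x0+w],None,fx=6.3,fy=6.3,interpolation=cv2.INTER_CUBIC))
E
```

```text
12.3167 [0.5922 0.2397 0.2216] head 3.11 tilt [ 3.1399e+00  8.5100e-02 -5.0000e-04] F [-0.01 -0.19 -2.38] Tq [-0.056  0.061  0.005] op 0.0115
tool dx -0.0004 dy -0.0027 turn -0.06
```

View pics/side5z.png

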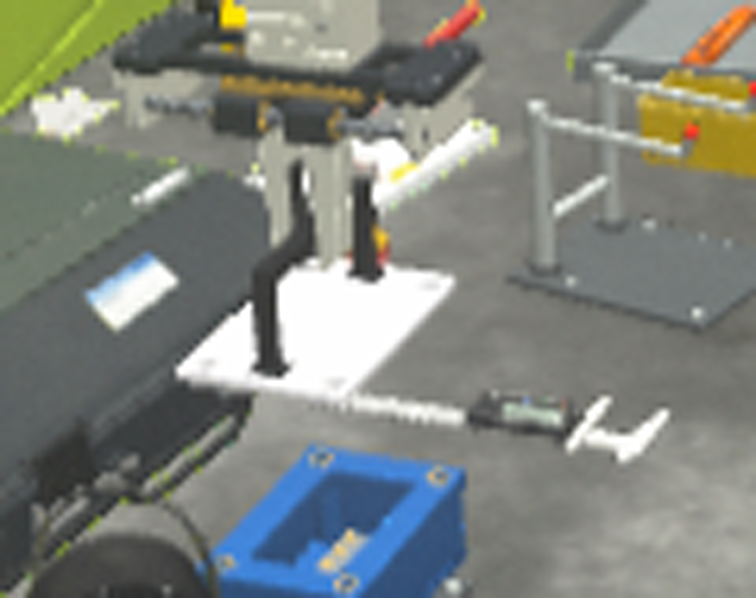

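View pics/top5z.png

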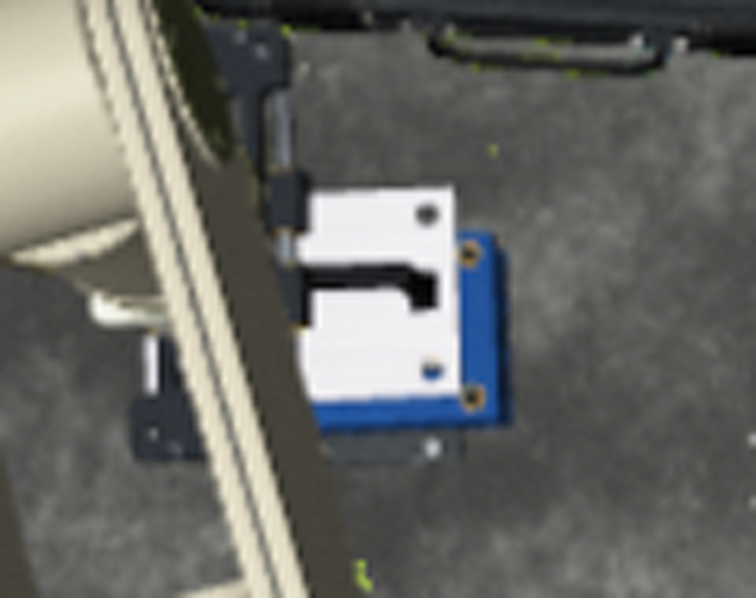

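```bash
python3 - <<'E'
from h import *
p=pickle.load(open("top5.pkl","rb"))
tcp=np.array([.5922,.2397]);th=np.radians(3.11);R=np.array([[np.cos(th),-np.sin(th)],[np.sin(th),np.cos(th)]])
for m,U in(((.038,-.062),(427,214)),((-.038,-.062),(431,369))):
    uv=(120+U[0]/6.3-.5+.08,130+U[1]/6.3-.5+.08)
    b=back(p,uv,.1846)[:2];w=R@np.array(m)+tcp
    print(np.round(uv,1),b,w,((b-w)*1000).round(1))
for i,(m,U) in enumerate((((.038,-.062),(470,253)),((-.038,-.062),(472,397)))):
    uv=(120+U[0]/6.3-.5+.08,130+U[1]/6.3-.5+.08)
    print("box",uv,back(p,uv,.06))
E
```

```text
[187.4 163.5] [0.63187942 0.17952269] [0.63350773 0.17985293] [-1.6 -0.3]
[188.  188.2] [0.55593378 0.1757271 ] [0.55761966 0.1757297 ] [-1.7 -0. ]
box (194.18317460317462, 169.73873015873016) [0.63352886 0.18147018 0.06      ]
box (194.50063492063495, 192.59587301587302) [0.55683879 0.17863115 0.06      ]
```

jog_arm:
  commands: [1,0,-0.0027,0,0,1,0,0,0.006,0,1,0,0,0.011,0,1,0,0,0.011,0,1,0,0,0.011,0,1,0,0,0.011,0,1,0,0,0.011,0,1,0,0,0.011,0,1,0,0,0.011,0,1,0,0,0.01,0,1,0,0,0.005,0,1,0,0,0,0,1,0,0,0,0,1,0,0,0,0]

```text
t: 13.58
tool_pos: [0.5925, 0.2435, 0.1245]
orientation: [-3.14, -0.087, -0.002]
force: [-0.6, -0.3, -1.8]
opening: 0.0112
```

```bash
python3 st.py; python3 - <<'E'
from h import *
from plant import robot
for n in("side","top"):
    p=robot.read_camera(n);pickle.dump(p,open(f"{n}6.pkl","wb"))
    x0,y0,w,h=((185,220,80,64) if n=="side" else (135,150,80,60))
    cv2.imwrite(f"pics/{n}6z.png",cv2.resize(p["img"][y0:y0+h,x0:x0+w],None,fx=9,fy=9,interpolation=cv2.INTER_CUBIC))
E
```

```text
13.5833 [0.5925 0.2435 0.1245] head 3.16 tilt [-3.14e+00 -8.65e-02 -2.10e-03] F [-0.56 -0.27 -1.76] Tq [-0.015  0.061  0.016] op 0.0112
tool dx -0.0010 dy 0.0011 turn -0.01
```

View pics/side6z.png

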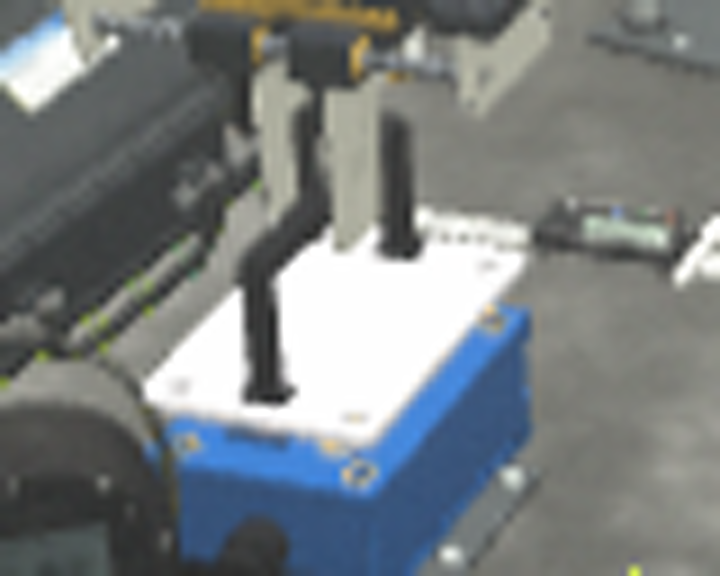

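View pics/top6z.png

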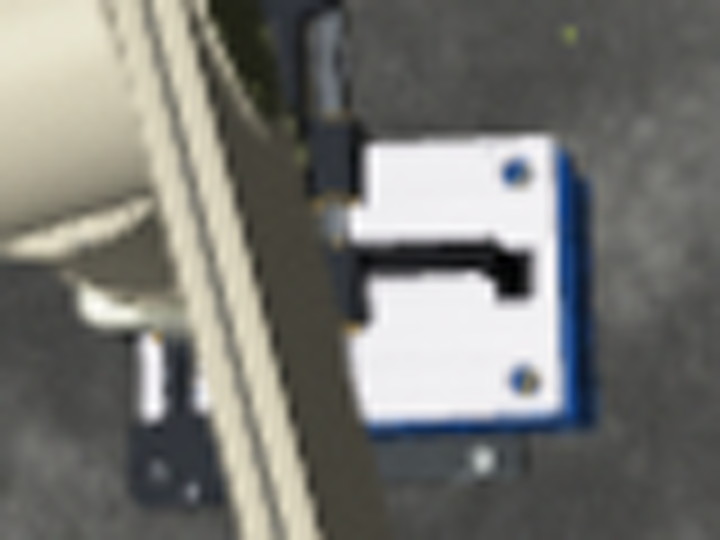

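```bash
python3 - <<'E'
from h import *
p=pickle.load(open("top6.pkl","rb"));s=pickle.load(open("side6.pkl","rb"))
tz=.1245-.043+.006
tcp=np.array([.592,.243]);th=np.radians(3.17);R=np.array([[np.cos(th),-np.sin(th)],[np.sin(th),np.cos(th)]])
B=np.array([.59158,.24241])
bl=[blob(p["img"],(135+515.5/9-.5,150+172.5/9-.5),4),blob(p["img"],(135+524.5/9-.5,150+380.5/9-.5),4)]
ey=[(135+515.5/9-.5,150+172.5/9-.5),(135+524.5/9-.5,150+380.5/9-.5)]
for src in(bl,ey):
  for m,uv in zip(((.038,-.062),(-.038,-.062)),src):
    b=back(p,uv,tz)[:2];t=R@np.array(m)+B;d=b-t
    print(np.round(uv,1),b.round(4),"err vs box hole in cover axes mm",(R.T@d*1000).round(1))
# side: predicted vs seen
for m in((.05,-.075),(-.05,-.075),(-.05,.075),(.05,.075)):
    X=np.r_[R@np.array(m)+B,tz]; q=proj(s,X)[0]; print(m,((q-[185,220]+.5)*9).round(0))
for m in((.038,-.062),(-.038,-.062),(-.038,.062),(.038,.062)):
    X=np.r_[R@np.array(m)+B,tz]; q=proj(s,X)[0];X[2]=.06;q2=proj(s,X)[0]; print(m,((q-[185,220]+.5)*9).round(0),"box",((q2-[185,220]+.5)*9).round(0))
E
```

```text
[191.9 168.7] [0.6323 0.184 ] err vs box hole in cover axes mm [-0.6  1.4]
[192.8 191.9] [0.556  0.1792] err vs box hole in cover axes mm [-1.   0.8]
[191.8 168.7] [0.6324 0.1843] err vs box hole in cover axes mm [-0.4  1.7]
[192.8 191.8] [0.5563 0.1792] err vs box hole in cover axes mm [-0.7  0.9]
(0.05, -0.075) [313. 223.]
(-0.05, -0.075) [534. 256.]
(-0.05, 0.075) [376. 440.]
(0.05, 0.075) [141. 401.]
(0.038, -0.062) [325. 241.] box [331. 300.]
(-0.038, -0.062) [494. 267.] box [498. 326.]
(-0.038, 0.062) [362. 418.] box [368. 480.]
(0.038, 0.062) [185. 389.] box [191. 450.]
```

jog_arm:
  commands: [1,0.0003,0.0012,0,0,1,0,0,0.002,0,1,0,0,0.003,0,1,0,0,0.003,0,1,0,0,0.002,0,1,0,0,0,0,1,0,0,0,0,1,0,0,0,0]

```text
t: 14.35
tool_pos: [0.5923, 0.2422, 0.1136]
orientation: [3.14, 0.087, -0.0]
force: [0.4, 0.5, -3.2]
opening: 0.0116
```

```bash
python3 - <<'E'
from h import *
from plant import robot
from st import st
st()
M=[]
for k in range(2):
  for n in("side","top"):
    p=robot.read_camera(n);pickle.dump(p,open(f"{n}7{k}.pkl","wb"))
    x0,y0,w,h=((185,220,80,64) if n=="side" else (135,150,80,60))
    cv2.imwrite(f"pics/{n}7{k}z.png",cv2.resize(p["img"][y0:y0+h,x0:x0+w],None,fx=9,fy=9,interpolation=cv2.INTER_CUBIC))
    st()
  th=np.radians(3.17);R=np.array([[np.cos(th),-np.sin(th)],[np.sin(th),np.cos(th)]])
  for m,u in zip(((.038,-.062),(-.038,-.062)),((192.2,168.8),(193.,192))):
    uv=blob(p["img"],u,4);b=back(p,uv,.0765)[:2]
    print(uv.round(1),(R.T@(b-R@np.array(m)-[.59158,.24241])*1000).round(1))
E
```

```text
14.35 [0.5923 0.2422 0.1136] head 3.16 tilt [ 3.1404e+00  8.6700e-02 -1.0000e-04] F [ 0.36  0.54 -3.17] Tq [-0.13   0.057 -0.006] op 0.0116
tool dx -0.0007 dy -0.0002 turn -0.01
14.4 [0.5924 0.2422 0.1138] head 3.16 tilt [-3.1403e+00 -8.6600e-02 -3.0000e-04] F [ 0.39  0.81 -1.97] Tq [-0.159  0.112 -0.028] op 0.0116
tool dx -0.0008 dy -0.0002 turn -0.01
14.45 [0.5924 0.2422 0.1138] head 3.16 tilt [-3.1403e+00 -8.6600e-02 -4.0000e-04] F [ 1.12  0.08 -2.43] Tq [-0.03   0.107 -0.014] op 0.0117
tool dx -0.0008 dy -0.0002 turn -0.01
[193.1 169.4] [-1.1 -0.6]
[193.9 192.3] [-1.4 -0.7]
14.5 [0.5924 0.2422 0.1138] head 3.16 tilt [-3.1404e+00 -8.6600e-02 -5.0000e-04] F [ 0.25  0.21 -2.42] Tq [-0.031  0.072  0.024] op 0.0112
tool dx -0.0008 dy -0.0002 turn -0.01
14.55 [0.5924 0.2422 0.1138] head 3.16 tilt [-3.1403e+00 -8.6600e-02 -5.0000e-04] F [ 0.55 -0.25 -2.81] Tq [-0.007  0.025 -0.041] op 0.0114
tool dx -0.0008 dy -0.0002 turn -0.01
[193.1 169.4] [-1.2 -0.7]
[193.9 192.3] [-1.3 -0.7]
```

View pics/side71z.png

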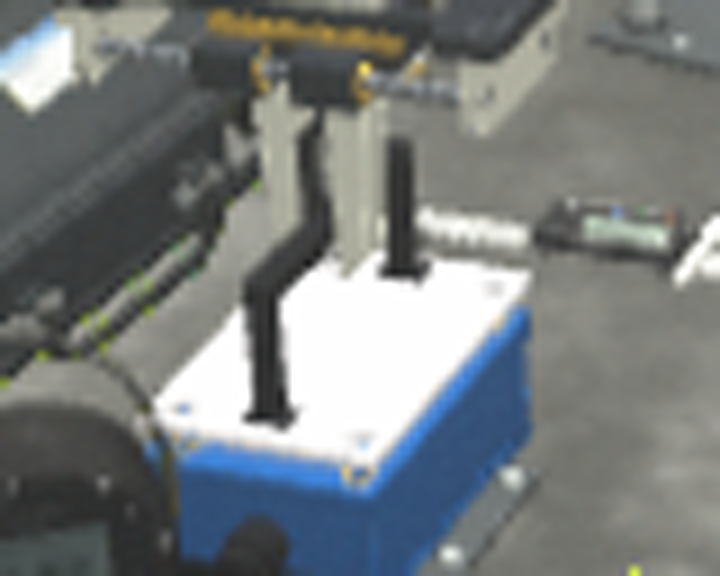

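View pics/top71z.png

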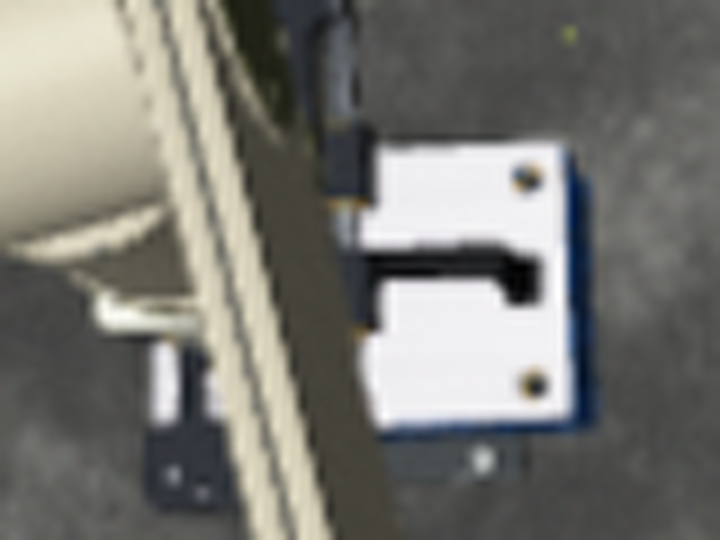

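```bash
python3 - <<'E'
from h import *
th=np.radians(3.17);R=np.array([[np.cos(th),-np.sin(th)],[np.sin(th),np.cos(th)]]);B=np.array([.59158,.24241])
def mb(im,u,r=4):
    g=im.min(2).astype(float);a,b=np.round(u).astype(int)
    pa=g[b-r:b+r+1,a-r:a+r+1];w=np.clip(np.percentile(pa,80)-12-pa,0,110)
    yy,xx=np.mgrid[b-r:b+r+1,a-r:a+r+1];w=w*(np.hypot(xx-u[0],yy-u[1])<3.6)
    return np.array([(w*xx).sum(),(w*yy).sum()])/w.sum()
for n,z in(("top6",.0875),("top70",.0768),("top71",.0768)):
  p=pickle.load(open(n+".pkl","rb"))
  for m,u in zip(((.038,-.062),(-.038,-.062)),((193,169.3),(193.8,192.2))):
    if n=="top6":u=np.array(u)-[1.1,.5]
    uv=mb(p["img"],u);b=back(p,uv,z)[:2]
    print(n,uv.round(2),(R.T@(b-R@np.array(m)-B)*1000).round(1))
p=pickle.load(open("top71.pkl","rb"));g=p["img"][:,:,2].astype(float)
# plate edges: right edge rows, top edge & bottom edge cols (subpixel half-level crossing, red channel)
def cross(line):
    h=(line.max()+line.min())/2
    i=np.where((line[:-1]>=h)&(line[1:]<h))[0][0];return i+(line[i]-h)/(line[i]-line[i+1])
r=np.array([[190+cross(g[v,190:204]),v] for v in range(171,193)])
b=np.array([[u,186+cross(g[186:204,u])] for u in range(180,190)])
t=np.array([[u,178-9-cross(g[156:170,u][::-1])] for u in range(180,190)])
for nm,e,ax,exp in(("right",r,1,-.075),("bot",b,0,-.05),("top",t,0,.05)):
    for z in(.0768,.0708):
        w=np.array([(R.T@(back(p,q,z)[:2]-B)) for q in e]);print(nm,z,((w[:,ax]-exp)*1000).mean().round(2),((w[:,ax]-exp)*1000).std().round(2))
E
```

```text
top6 [191.91 168.68] [-0.5  1.3]
top6 [192.81 192.01] [-1.5  0.8]
top70 [193.12 169.33] [-0.9 -0.7]
top70 [193.81 192.29] [-1.2 -0.5]
top71 [193.12 169.34] [-1.  -0.7]
top71 [193.81 192.29] [-1.2 -0.5]
right 0.0768 1.68 7.19
right 0.0708 2.72 7.22
bot 0.0768 -1.41 0.15
bot 0.0708 -0.7 0.15
top 0.0768 0.38 0.21
top 0.0708 1.49 0.21
```

jog_arm:
  commands: [1,0.0008,-0.0005,0,0,1,0,0,0,0,1,0,0,0,0,1,0,0,0,0,1,0,0,0,0,1,0,0,0,0]

```text
t: 15.05
tool_pos: [0.5931, 0.2427, 0.1136]
orientation: [-3.14, -0.087, -0.0]
force: [0.8, 0.1, -2.6]
opening: 0.0112
```

```bash
python3 - <<'E'
from h import *
from plant import robot
from st import st
th=np.radians(3.17);R=np.array([[np.cos(th),-np.sin(th)],[np.sin(th),np.cos(th)]]);B=np.array([.59158,.24241])
def mb(im,u,r=4):
    g=im.min(2).astype(float);a,b=np.round(u).astype(int)
    pa=g[b-r:b+r+1,a-r:a+r+1];w=np.clip(np.percentile(pa,80)-12-pa,0,110)
    yy,xx=np.mgrid[b-r:b+r+1,a-r:a+r+1];w=w*(np.hypot(xx-u[0],yy-u[1])<3.6)
    return np.array([(w*xx).sum(),(w*yy).sum()])/w.sum()
st()
p=robot.read_camera("top");s=robot.read_camera("side");st()
for m,u in zip(((.038,-.062),(-.038,-.062)),((193,169.2),(193.7,192.1))):
    uv=mb(p["img"],u);b=back(p,uv,.0768)[:2]
    print(uv.round(2),(R.T@(b-R@np.array(m)-B)*1000).round(1))
cv2.imwrite("pics/side8z.png",cv2.resize(s["img"][220:284,185:265],None,fx=9,fy=9,interpolation=cv2.INTER_CUBIC))
cv2.imwrite("pics/top8.png",p["img"])
for m in((-.038,-.062),(-.038,.062),(.038,.062),(-.05,-.075),(-.05,.075),(.05,.075)):
    X=np.r_[R@np.array(m)+B,.0768];q=proj(s,X)[0];X[2]=.0708;q2=proj(s,X)[0];print(m,((q-[185,220]+.5)*9).round(0),((q2-[185,220]+.5)*9).round(0))
E
```

```text
15.05 [0.5931 0.2427 0.1136] head 3.16 tilt [-3.1404 -0.0866 -0.    ] F [ 0.83  0.12 -2.56] Tq [-0.077  0.059  0.03 ] op 0.0112
tool dx -0.0015 dy 0.0003 turn -0.01
15.15 [0.593  0.2427 0.1136] head 3.16 tilt [ 3.1404e+00  8.6500e-02 -1.0000e-04] F [-0.53  0.47 -2.22] Tq [-0.076  0.027 -0.002] op 0.0111
tool dx -0.0015 dy 0.0002 turn -0.01
[192.89 169.2 ] [-0.4  0.1]
[193.66 192.07] [-0.5 -0.1]
(-0.038, -0.062) [496. 290.] [497. 303.]
(-0.038, 0.062) [364. 442.] [365. 456.]
(0.038, 0.062) [187. 413.] [189. 426.]
(-0.05, -0.075) [536. 279.] [537. 292.]
(-0.05, 0.075) [378. 464.] [379. 478.]
(0.05, 0.075) [144. 425.] [145. 438.]
```

View pics/side8z.png

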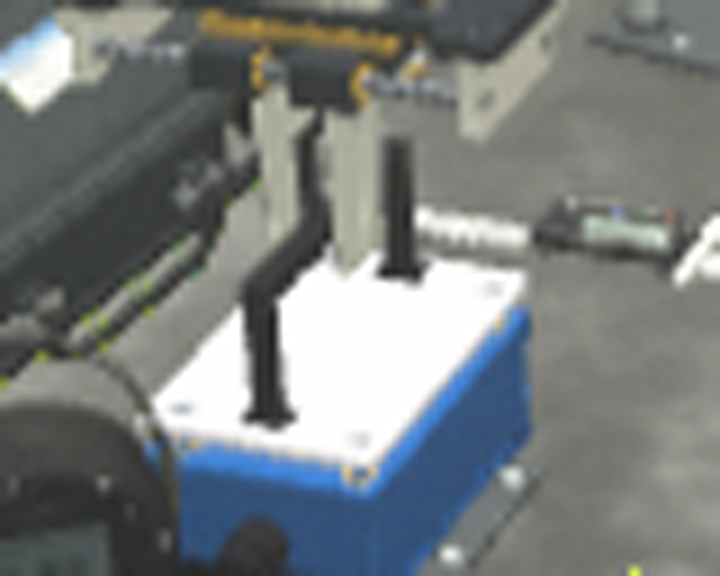

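View pics/top8.png

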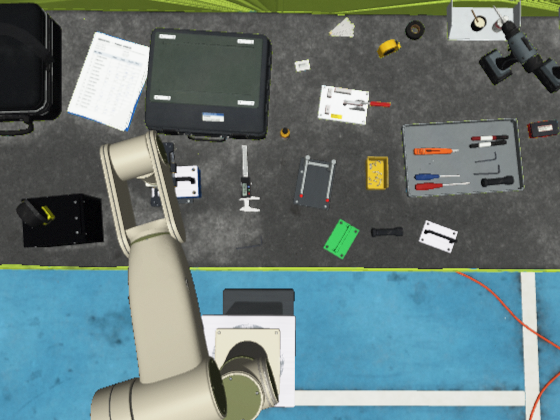

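```bash
python3 -c "
from plant import robot
print(robot.close_job())"
```

```text
the job is handed in; nothing more can be done
None
```

The cover is off the hooks and held level about 1 cm above the blue box, with its holes in line with the threaded holes. I handed the job in at about 15 s with it still gripped at 50 N.

I gripped the bar between the hooks, raised it 29 mm and drew it 120 mm towards the robot. Then I lifted it clear, carried it to the box, turned it to match and lowered it to the hover.

What my last checks showed:
- **Alignment, top camera:** the two cover holes in view were within about 0.5 mm of the box holes. The arm hid the other two.
- **Alignment, side camera:** it agreed to roughly 0.5 mm sideways.
- **Disagreement:** the arm's own position reading put the cover about 1.5 mm too far in x. I trusted the cameras, because they see both cover and box.
- **Height:** the gap was 10.6 mm by the arm's reading, or about 9.6 mm judged from the side picture.
- **Heading and level:** the heading was within 0.1° of the box and the tool read level.
- **Contact:** the force on the tool, about 2.5 N, was no more than the cover's weight, so there was no sign of touching the box.
- **Other things on the bench:** the last top picture showed those in view where they were, except the tape measure, which the arm hid. I compared them by eye only.

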